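# Slide the housing to its work mark, then hold the blind spacer hole-up above it

## Task

First slide the open metal housing sideways along the bench, without lifting it, out of the plain taped rectangle and into the taped rectangle with the cross, centred and square in it. Then take the aluminium spacer that lies on the square mat, find out which of its two ends has the blind hole (turn it over and feel it on the gauge pin if you cannot see it), and finish holding it in the gripper, hole straight up, still, centred a hand's breadth above the housing, ready for the insert. Leave the spacer on the round mat and the power adapter, heat sink and tape roll where they are; the job ends with the spacer in the fingers, not put down.

Things in the scene. Friction and masses are not known exactly. Their poses are not given: they have to be found in the camera images.
- housing: Open cast-aluminium housing, no lid, 120 (x) x 90 (y) x 50 mm high, walls and floor 5 mm, about 0.6 kg, loose. Origin: centre of its underside, z up. Two cable glands stick out 28 mm from its +x wall; a terminal strip 70 x 18 mm lies along x mid-floor, top 18 mm up. Pinch a wall's rim from above to draw it along. It starts in the plain rectangle, a few mm off.
- park_mark: Plain rectangle of black tape on the bench (no thickness to speak of), 150 (x) x 120 (y) mm outside, where the housing starts. Origin: its centre; z up.
- work_mark: Rectangle of black tape like the other but with a cross inside, 150 (x) x 120 (y) mm outside, to the robot's left or right of the plain one: where the housing has to go, the housing's x axis along the mark's x axis (either way round). Origin: its centre; z up.
- square_mat: Square black rubber mat, 110 x 110 x 3 mm, fixed to the bench. Origin: centre of its underside. The spacer to take lies on it.
- round_mat: Round black rubber mat, 120 mm across, 3 mm thick, fixed to the bench. Origin: centre of its underside. The spacer to leave alone lies on it.
- spacer_a: One of two outwardly alike aluminium spacers: square bar 44 x 44 x 70 mm, 0.3 kg, lying on its side on either mat. Origin: its centre, 25 mm up; x along its length, within 0.5 rad of world y; z up at start. One end (+x or -x: not told, and not the same for both spacers) has a central blind hole 24 mm across, 40 mm deep; the other end is solid.
- spacer_b: The other spacer: same size, frame and description as spacer_a; its hole may be in its +x or its -x end.
- gauge: Gauge pin fixed to the bench: steel plate 70 x 70 x 8 mm with an upright round pin 12 mm across in its middle, its top 38 mm above the bench. A spacer lowered over it, end down, slips down 30 mm onto the plate if that end has the hole, and stops on the pin if solid. Origin: centre of its underside, z up.
- adapter: Black power adapter, 60 x 125 x 34 mm, a bystander behind the marks. Origin: centre of its underside.
- heatsink: Black finned heat sink, 50 x 90 x 28 mm, a bystander. Origin: centre of its underside.
- tape_roll: Roll of black tape lying flat, 80 mm across, 19 mm high, a bystander. Origin: centre of its underside.

How it is judged:
By the outcome, as a careful person would: the job done as asked, in the order asked, and still so for the second after the job is handed in, while the arm keeps its last pose, push and grip.
It also fails if it takes over 72 s, if anything falls off the work surface, if the arm or the gripper's body presses on something with over 40 N, if the wrist force passes 120 N, or if a joint passes its speed limit or range.

## Robot

A 6-joint arm with a two-finger parallel gripper is mounted at the origin on the work surface. World frame = base frame: x ahead of the robot, y to its left, z up, the work surface at z = 0. Lengths are in m, angles in degrees, forces in N, time in s.
With the tool pointing down it reaches from about 0.4 to 0.825 m from the base axis. Payload 7 kg.
Tool frame: the origin (TCP) lies midway between the tips of the shut fingers; the grasp point (between the pads) lies r.grip_depth behind it (r.grip_depth is the distance from the TCP to the grasp point, in m); z points along the fingers, y is the line along which they close (so a half turn about z gives the same grasp; the last joint's range is limited). The gripper opens to 88 mm and grips with 3 to 60 N. Pads are 19 mm wide; open, the fingers measure 130 mm over their backs; the gripper's body (78 mm by 193 mm) begins 47 mm behind the grasp point.
Start: joints at [-48.18, 20.546, 0.682, 0, -70.136, -16.507], TCP at [0.289, -0.61, 0.227] pointing down, gripper open.
Joint ranges: [-176.03, 176.03], [-82.01, 121.73], [-58.28, 71.71], [-173.87, 95.51], [-174.79, -0.11], [-173.66, 173.66]. Speed limits (degrees/s): [136.94, 136.94, 172.46, 180, 180, 180].

## Interface

Orientations are given as [roll, pitch, yaw] about the fixed x, y, z axes, in that order (R = Rz(yaw) Ry(pitch) Rx(roll)).
In Python, from plant import r gives the robot as it stands.
- The arm moves only by the shell command python3 drive.py 'ROWS' [OPENING] [FORCE]. ROWS is a JSON list of rows, 1 to 12 of them, each of 6 numbers: dx, dy, dz in m, then a rotation vector rx, ry, rz in degrees; each row is the pose to reach, as a shift and turn from the pose commanded when the command began, along the tool's axes at that moment; what a row does not reach only later rows make up. A row lasts 1/12 s, in which the tool goes at most 0.0417 m and 7.16 degrees, less where a joint would pass 70% of its speed; a pose out of reach is approached as far as the arm can. OPENING is the finger opening in m, set as the command begins (- or left out keeps the last). The fingers move at their own pace and stop on an object; FORCE is the grip in N (left out, the last holds). Time passes only in rows, so rows that do not move let the fingers close. It prints the time, the measured TCP pose, the force, the opening and the grip force at its end.
- r.get_state(): the state, without advancing time (a new reading comes with each control period).
- r.capture(name): name is "scene" or "side" or "wrist"; returns a dict with "frame" (384x512x3 uint8, red, green, blue), "z_map" (384x512 float32, m along the optical axis (not along the pixel's ray), 0 where there is no reading), "fx", "fy", "cx", "cy" (pixels), "cam_to_world" (4x4, takes a point from camera to world coordinates). Camera axes: x right, y down, z forward; pixel columns grow to the right and rows downward; lengths in m; the calibration is good to about 2 mm. A picture is of the moment at which its call begins.
- r.close_job(): hands the job in; it is judged then, once.
The state is a dict: "time_s": time; "joints": joint angles; "qd": joint speeds; "joint_torque": joint torques, N m; "tcp_pos": TCP position; "eef_rot": TCP orientation; "contact_force": force on the tool from outside, world axes, zero at the start; "moment": the same for the moment, N m; "gripper_width": finger opening in m; "gripper_force": force on a finger pad.
Only numpy, scipy, OpenCV 4.12 (cv2) and the standard library are available. Lean on these libraries where they do the work, as an engineer would, in place of code of your own. Each camera call takes 0.05 s, during which the arm holds its last target. There are 200 camera calls.

## Working session

There is one attempt and no reset: what is moved stays moved. The work goes in short steps, Python scripts to look and compute and a shell command to move; the robot and the scene stay as the last step left them, time stands still between calls to the robot, and variables do not carry over. Pictures are saved under pics/ and viewed, at most 10 in all, crops included, and the job is handed in when it is done.

```bash
ls; mkdir -p pics
python3 - <<'E'
from plant import r
import cv2,numpy as np
print(r.grip_depth,r.get_state())
ims=[]
for n in("scene","side"):
    c=r.capture(n);np.savez(f"pics/{n}0.npz",**c);ims.append(c["frame"]);print(n,c["fx"],c["cx"],c["cy"],np.round(c["cam_to_world"],3).tolist())
    cv2.imwrite(f"pics/{n}0.png",c["frame"][:,:,::-1])
E
```

```text
drive.py
pics
plant.py
0.0188 {'time_s': 0.0, 'joints': array([-4.81795418e+01,  2.05920958e+01,  6.31922635e-01, -1.90934063e-02,
       -7.01363815e+01, -1.65077074e+01]), 'qd': array([-0.07881813, -0.05704495,  0.04299111,  0.02384645, -0.02796443,
        0.03154407]), 'joint_torque': array([ 6.81620240e-04, -5.82713270e+01,  2.93075609e+01,  6.99726373e+00,
        7.39057374e-03, -2.01829639e-04]), 'tcp_pos': array([ 0.28835897, -0.60974566,  0.22560441]), 'eef_rot': array([ 1.79902325e+02, -1.02289696e-02, -1.54693743e+02]), 'contact_force': array([-0.01986049,  0.94378956, -0.09042027]), 'moment': array([-0.00453104,  0.03745084, -0.01885305]), 'gripper_force': 0.0, 'gripper_width': 0.08746281169856161}
scene 349.01743125370035 257.8734074121883 192.02719220197315 [[-0.154, 0.571, -0.807, 1.195], [0.988, 0.071, -0.139, 0.074], [-0.022, -0.818, -0.575, 0.482], [0.0, 0.0, 0.0, 1.0]]
side 482.8868423763342 257.7615553687656 192.97639158248137 [[0.834, -0.328, 0.443, 0.093], [-0.551, -0.482, 0.681, -0.805], [-0.01, -0.813, -0.583, 0.728], [0.0, 0.0, 0.0, 1.0]]
```
View pics/scene0.png

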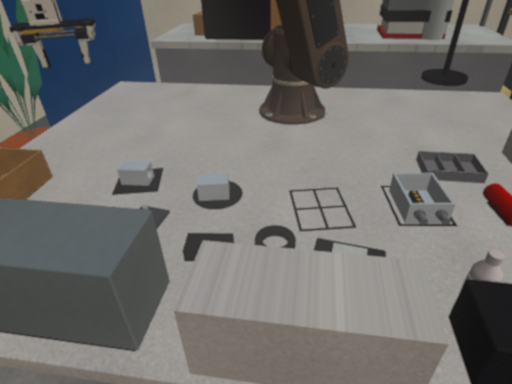

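View pics/side0.png

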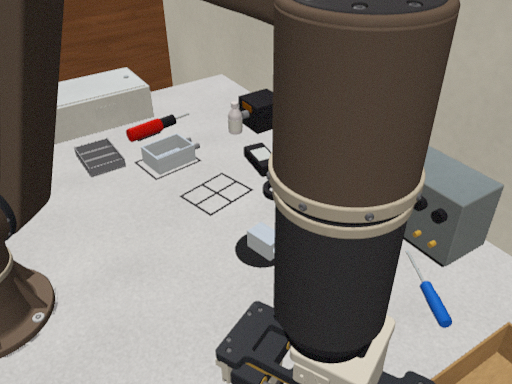

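The scene view shows the housing around (420,200), the cross mark at (322,208), the round mat at (217,193), the square mat with its spacer at (138,180), and the gauge partly hidden at (150,217). The side view shows the housing at (168,155) and the cross mark at (217,193). Next I'll get rough positions.

Create h.py:
```python
import numpy as np,cv2
from scipy.spatial.transform import Rotation as R
def cloud(c):
    z=c["z_map"];v,u=np.mgrid[:z.shape[0],:z.shape[1]]
    P=np.stack([(u-c["cx"])/c["fx"]*z,(v-c["cy"])/c["fy"]*z,z],-1)
    T=c["cam_to_world"];W=P@T[:3,:3].T+T[:3,3];W[z<=0]=np.nan;return W
def ray0(c,u,v,h=0.):
    T=c["cam_to_world"];d=T[:3,:3]@np.array([(u-c["cx"])/c["fx"],(v-c["cy"])/c["fy"],1]);return T[:3,3]+d*(h-T[2,3])/d[2]
def load(f): return dict(np.load(f))
def top(c,x0,x1,y0,y1,s=1000):
    """orthographic colour raster of the z=0 plane, row=x down from x1, col = y left from y1"""
    ys,xs=np.meshgrid(np.arange(y1,y0,-1/s),np.arange(x1,x0,-1/s));T=np.linalg.inv(c["cam_to_world"])
    P=np.stack([xs,ys,0*xs],-1)@T[:3,:3].T+T[:3,3]
    return cv2.remap(c["frame"],(P[...,0]/P[...,2]*c["fx"]+c["cx"]).astype(np.float32),(P[...,1]/P[...,2]*c["fy"]+c["cy"]).astype(np.float32),cv2.INTER_LINEAR)
def move(p,rpy,s):
    """offset in tool axes from state s to world p,rpy"""
    A=R.from_euler('xyz',s["eef_rot"],degrees=True);B=R.from_euler('xyz',rpy,degrees=True)
    return np.round(A.inv().apply(np.array(p)-s["tcp_pos"]),4),np.round((A.inv()*B).as_rotvec(degrees=True),2)
```

Run:
```python
from h import *
c=load("pics/scene0.npz");W=cloud(c)
for n,u,v in[("cross",322,208),("housing rim corners",392,175),("",434,174),("",452,204),("",404,221),("round spacer",213,181),("sq spacer",136,167),("sq mat L",114,192),("sqmat r",155,192),("gauge pin",147,211),("gauge plate",158,215),("adapter",350,247),("tape",275,237),("hs",208,243),("fins tray",450,165)]:
    print(n,np.round(W[v,u],3))
# grid heights
m=(W[...,2]>.02)&(W[...,2]<.08)&(W[...,0]>.25)&(W[...,0]<.9)&(abs(W[...,1])<.7)
n,l,st,ce=cv2.connectedComponentsWithStats(m.astype(np.uint8))
for i in range(1,n):
    if st[i,4]>60:
        p=W[l==i];print(st[i],np.round(np.percentile(p,[2,50,98],axis=0),3).tolist())
```

```text
cross [ 0.561  0.11  -0.001]
housing rim corners [0.474 0.266 0.043]
 [0.411 0.38  0.015]
 [0.58  0.366 0.048]
 [0.589 0.281 0.002]
round spacer [ 0.554 -0.139  0.047]
sq spacer [ 0.515 -0.345  0.046]
sq mat L [ 0.563 -0.39   0.   ]
sqmat r [ 0.546 -0.292 -0.003]
gauge pin [ 0.823 -0.156  0.168]
gauge plate [ 0.638 -0.246  0.004]
adapter [0.717 0.158 0.034]
tape [ 0.669  0.017 -0.002]
hs [ 0.848 -0.059  0.14 ]
fins tray [0.337 0.441 0.002]
[504 133   8  21  87] [[0.251, 0.597, 0.021], [0.264, 0.599, 0.034], [0.288, 0.601, 0.06]]
[   0  148   49   51 1668] [[0.517, -0.695, 0.022], [0.571, -0.591, 0.054], [0.66, -0.588, 0.078]]
[ 390  151   98   74 2243] [[0.315, 0.269, 0.02], [0.518, 0.341, 0.033], [0.613, 0.496, 0.049]]
[117 161  35  19 544] [[0.487, -0.387, 0.021], [0.524, -0.35, 0.043], [0.532, -0.319, 0.047]]
[196 174  33  21 602] [[0.522, -0.176, 0.021], [0.56, -0.142, 0.044], [0.573, -0.108, 0.047]]
[483 184  29  38 570] [[0.479, 0.467, 0.02], [0.522, 0.48, 0.033], [0.578, 0.499, 0.041]]
[182 233  51  21 564] [[0.704, -0.149, 0.021], [0.721, -0.123, 0.025], [0.758, -0.064, 0.028]]
[313 239  73  19 700] [[0.703, 0.096, 0.031], [0.721, 0.148, 0.033], [0.733, 0.215, 0.034]]
[142 254  27  65 788] [[0.822, -0.151, 0.021], [0.864, -0.15, 0.051], [0.899, -0.149, 0.079]]
[464 260  39  23 568] [[0.762, 0.338, 0.041], [0.782, 0.349, 0.067], [0.793, 0.374, 0.079]]
[ 451  283   33   76 1184] [[0.822, 0.304, 0.021], [0.864, 0.305, 0.051], [0.898, 0.306, 0.079]]
```

Run:
```python
from h import *
from plant import r
s=r.get_state();c=r.capture("wrist")
A=R.from_euler('xyz',s["eef_rot"],degrees=True);T=c["cam_to_world"]
print(c["fx"],"cam in tool",A.inv().apply(T[:3,3]-s["tcp_pos"]),"\n",np.round(A.inv().as_matrix()@T[:3,:3],3))
for p in [(0,0),(511,0),(511,383),(0,383),(256,192)]: print(np.round(ray0(c,*p),3))
print(move([.45,-.3,.32],[180,0,180],s))
```

```text
335.8271278693219 cam in tool [ 0.06654127 -0.00052813 -0.15919537] 
 [[ 0.    -0.969 -0.248]
 [ 1.     0.     0.   ]
 [-0.    -0.248  0.969]]
[ 0.246 -0.922  0.   ]
[ 0.02  -0.446  0.   ]
[ 0.414 -0.159  0.   ]
[ 0.716 -0.8    0.   ]
[ 0.318 -0.596  0.   ]
(array([-0.2785,  0.2111, -0.094 ]), array([ 0.08, -0.03, 25.31]))
```

```bash
python3 drive.py '[[-0.031,0.023,-0.01,0,0,3],[-0.062,0.047,-0.021,0,0,6],[-0.093,0.07,-0.031,0,0,9],[-0.124,0.094,-0.042,0,0,12],[-0.155,0.117,-0.052,0,0,15],[-0.186,0.141,-0.063,0,0,18],[-0.217,0.164,-0.073,0,0,21],[-0.248,0.188,-0.083,0,0,24],[-0.2785,0.211,-0.094,0,0,25.3],[-0.2785,0.211,-0.094,0,0,25.3],[-0.2785,0.211,-0.094,0,0,25.3]]' 0.04
python3 - <<'E'
from h import *
from plant import r
c=r.capture("wrist");np.savez("pics/w1.npz",**c);cv2.imwrite("pics/w1.png",c["frame"][:,:,::-1])
for p in [(0,0),(511,0),(511,383),(0,383)]: print(np.round(ray0(c,*p),3))
s=r.get_state();print(s["tcp_pos"],s["eef_rot"],move([.48,.22,.32],[180,0,180],s))
E
```

```text
time_s: 1.07
tcp_pos: [0.4513, -0.2986, 0.3212]
eef_rot: [-180.0, 0.1, -179.8]
contact_force: [-0.1, 0.1, 0.3]
gripper_width: 0.0402
gripper_force: 0.0
[ 0.255 -0.63   0.   ]
[0.252 0.028 0.   ]
[0.848 0.144 0.   ]
[ 0.853 -0.741 -0.   ]
[ 0.45046961 -0.29953408  0.32061756] [ 1.79996838e+02  1.41104468e-02 -1.79847373e+02] (array([-0.0309,  0.5195,  0.0007]), array([0.  , 0.01, 0.15]))
```

View pics/w1.png

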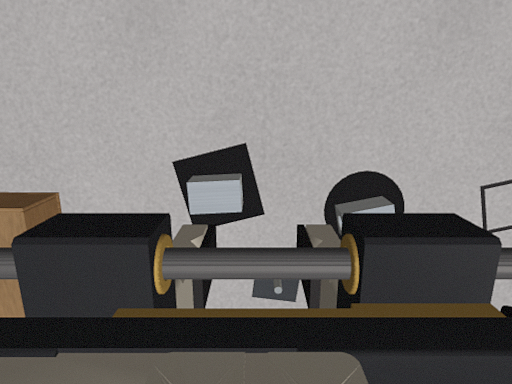

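The wrist view shows the square mat with its spacer at (215,195), the gauge at (277,285) and the round mat at (365,205). The gripper hides what lies farther off. Next, the housing area.

```bash
python3 drive.py '[[0.01,0.04,0,0,0,0],[0.02,0.08,0,0,0,0],[0.03,0.12,0,0,0,0],[0.04,0.16,0,0,0,0],[0.05,0.2,0,0,0,0],[0.05,0.24,0,0,0,0],[0.05,0.28,0,0,0,0],[0.05,0.32,0,0,0,0],[0.05,0.36,0,0,0,0],[0.05,0.4,0,0,0,0],[0.05,0.44,0,0,0,0],[0.05,0.48,0,0,0,0]]' 0.04
python3 drive.py '[[0,0.03,0,0,0,0.1],[0,0.03,0,0,0,0.1],[0,0.03,0,0,0,0.1]]'
python3 - <<'E'
from h import *
from plant import r
c=r.capture("wrist");np.savez("pics/w2.npz",**c)
s=r.get_state();print(s["tcp_pos"],s["eef_rot"])
t=top(c,.38,.78,0,.45,1000)
cv2.imwrite("pics/w2.png",np.vstack([c["frame"],cv2.resize(t,(512,455))[:200]*0+0])[:384,:,::-1])
E
```

```text
time_s: 2.12
tcp_pos: [0.3997, 0.1804, 0.3203]
eef_rot: [-180.0, -0.0, 179.9]
contact_force: [2.1, -0.5, -0.1]
gripper_width: 0.04
gripper_force: 0.0
time_s: 2.37
tcp_pos: [0.4001, 0.2099, 0.3194]
eef_rot: [-179.9, -0.1, 180.0]
contact_force: [-0.4, -0.5, 0.3]
gripper_width: 0.0402
gripper_force: 0.0
[0.40012094 0.20896539 0.31970243] [-1.79903627e+02 -7.58629336e-02  1.79906485e+02]
```

View pics/w2.png

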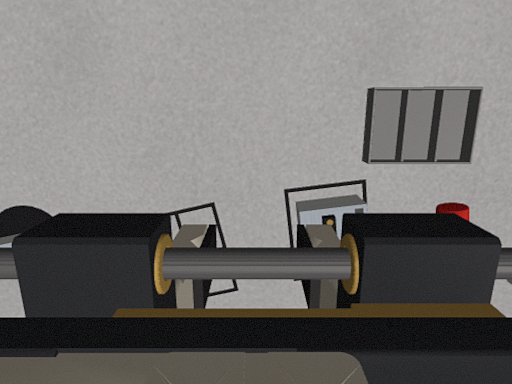

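The wrist view is hidden by the gripper here: housing at (335,215), cross mark at (205,250). The fixed cameras see both well, so I'll fit from those.

Run:
```python
from h import *
ims=[]
for n in("scene0","side0"):
    c=load(f"pics/{n}.npz");W=cloud(c)
    b=(.44,.68,.0,.22);t=top(c,*b);g=cv2.cvtColor(t,cv2.COLOR_RGB2GRAY)
    m=(g<80).astype(np.uint8);k,l,st,ce=cv2.connectedComponentsWithStats(m)
    i=1+np.argmax(st[1:,4]);v,u=np.nonzero(l==i)
    q=cv2.minAreaRect(np.stack([u,v],1).astype(np.float32));cx,cy=q[0]
    bx=cv2.boxPoints(q);bw=np.stack([b[1]-bx[:,1]/1000,b[3]-bx[:,0]/1000],1)
    print(n,"mark",np.round([b[1]-cy/1000,b[3]-cx/1000],4),q[1],q[2],np.round(bw,3).tolist())
    m=(W[...,2]>.044)&(W[...,2]<.056)&(W[...,0]>.42)&(W[...,0]<.62)&(W[...,1]>.25)&(W[...,1]<.43)
    p=W[m];q=cv2.minAreaRect((p[:,:2]*1000).astype(np.float32));print("rim z",np.median(p[:,2]),np.percentile(p[:,2],[5,95]),q,np.round(cv2.boxPoints(q)).tolist(),len(p))
    t2=top(c,.42,.68,0.,.44);ims.append(t2)
cv2.imwrite("pics/top0.png",np.vstack(ims)[:,:,::-1])
```

```text
scene0 mark [0.6569 0.0291] (62.85750198364258, 38.326087951660156) 13.091893196105957 [[0.6449999809265137, 0.06400000303983688], [0.6830000281333923, 0.054999999701976776], [0.6679999828338623, -0.006000000052154064], [0.6309999823570251, 0.003000000026077032]]
rim z 0.04778883142046464 [0.04448033 0.0493102 ] ((526.9403076171875, 317.77886962890625), (124.26433563232422, 91.22702026367188), 7.427490711212158) [[459.0, 355.0], [471.0, 265.0], [594.0, 281.0], [583.0, 371.0]] 504
side0 mark [0.6696 0.0353] (68.46907043457031, 22.705982208251953) 20.556045532226562 [[0.6710000038146973, 0.07100000232458115], [0.6919999718666077, 0.06300000101327896], [0.6679999828338623, -0.0010000000474974513], [0.6470000147819519, 0.007000000216066837]]
rim z 0.04979330619046085 [0.04459815 0.054024  ] ((524.7437744140625, 319.5520324707031), (125.04313659667969, 98.02635955810547), 7.528923988342285) [[456.0, 360.0], [469.0, 263.0], [593.0, 279.0], [580.0, 376.0]] 383
```

View pics/top0.png

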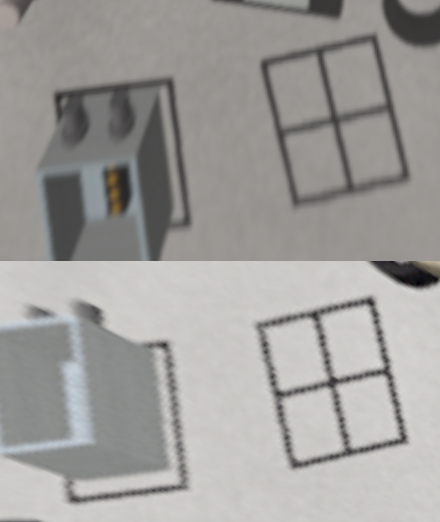

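The top-down rasters show the cross mark with corners near (263,62) to (408,180), yawed about 13°, and the housing yawed about 7.4° with the glands toward +x. I'll refine the mark and plan the pinch.

```bash
cat >> h.py <<'E'
def mark(c,b=(.46,.655,.02,.19)):
    g=cv2.cvtColor(top(c,*b),cv2.COLOR_RGB2GRAY);_,m=cv2.threshold(g,0,255,cv2.THRESH_BINARY_INV+cv2.THRESH_OTSU)
    m=cv2.morphologyEx(m,cv2.MORPH_CLOSE,np.ones((5,5)));k,l,st,ce=cv2.connectedComponentsWithStats(m)
    i=1+np.argmax(st[1:,4]);v,u=np.nonzero(l==i);q=cv2.minAreaRect(np.stack([b[1]-v/1000,b[3]-u/1000],1).astype(np.float32));return q
E
python3 - <<'E'
from h import *
from plant import r
for n in("scene0","side0"): print(mark(load(f"pics/{n}.npz")))
s=r.get_state()
c=np.array([.526,.3187]);a=np.deg2rad(7.45);n=np.array([np.sin(a),-np.cos(a)])  # -y wall dir
p=c+n*.0425
print(p)
for z in(.1,.031): print(move([*p,z],[180,0,187.45],s))
E
```

```text
((0.5598374605178833, 0.10551484674215317), (0.1540880799293518, 0.1216302141547203), 13.216324806213379)
((0.5585732460021973, 0.10840043425559998), (0.15263336896896362, 0.1234181597828865), 13.134026527404785)
[0.53151059 0.27655877]
(array([-0.1316,  0.0682,  0.2194]), array([-0.09, -0.08, -7.54]))
(array([-0.1317,  0.0683,  0.2884]), array([-0.09, -0.08, -7.54]))
```

```bash
python3 drive.py '[[-0.026,0.014,0.025,0,0,-2],[-0.053,0.027,0.05,0,0,-4],[-0.08,0.041,0.075,0,0,-6],[-0.106,0.055,0.1,0,0,-7.5],[-0.13,0.067,0.13,0,0,-7.5],[-0.1317,0.0682,0.165,0,0,-7.5],[-0.1317,0.0682,0.2,0,0,-7.5],[-0.1317,0.0682,0.219,0,0,-7.5],[-0.1317,0.0682,0.219,0,0,-7.5],[-0.1317,0.0682,0.219,0,0,-7.5]]' 0.04
python3 - <<'E'
from h import *
from plant import r
s=r.get_state();print(s["tcp_pos"],s["eef_rot"])
c=r.capture("wrist");np.savez("pics/w3.npz",**c)
c2=r.capture("side");np.savez("pics/s3.npz",**c2);c3=r.capture("scene");np.savez("pics/sc3.npz",**c3)
cv2.imwrite("pics/w3.png",np.vstack([np.hstack([c["frame"],c2["frame"]]),])[:,:,::-1][::1,::1])
im=np.hstack([cv2.resize(x,(400,300)) for x in(c["frame"],c3["frame"])]);cv2.imwrite("pics/w3.png",im[:,:,::-1])
E
```

```text
time_s: 3.25
tcp_pos: [0.5321, 0.2755, 0.1012]
eef_rot: [-179.9, -0.1, -172.7]
contact_force: [0.5, 0.8, 0.5]
gripper_width: 0.0399
gripper_force: 0.0
[0.53211026 0.27554865 0.10116808] [-1.79896157e+02 -9.42619325e-02 -1.72689063e+02]
```

View pics/w3.png

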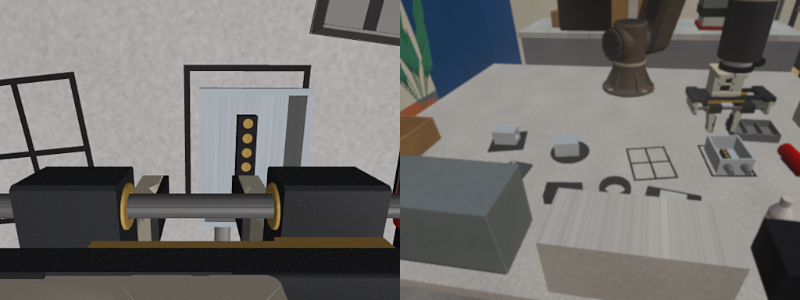

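The wrist crop shows the -y wall at about x=203, midway between the fingers. I'll go down and pinch it.

```bash
python3 drive.py '[[0,0.001,0.035,0,0,0],[0,0.001,0.07,0,0,0],[0,0.001,0.07,0,0,0],[0,0.001,0.07,0,0,0]]' 0.04
python3 drive.py '[[0,0,0,0,0,0],[0,0,0,0,0,0],[0,0,0,0,0,0],[0,0,0,0,0,0],[0,0,0,0,0,0],[0,0,0,0,0,0]]' 0.0 35
python3 - <<'E'
from h import *
from plant import r
s=r.get_state();print(s["tcp_pos"],s["eef_rot"],s["contact_force"],s["gripper_width"])
m=np.array([.5592,.107]);a=np.deg2rad(13.2);p=m+.0425*np.array([np.sin(a),-np.cos(a)])
print(p,move([*p,s["tcp_pos"][2]],[180,0,193.2],s))
E
```

```text
time_s: 3.73
tcp_pos: [0.5315, 0.2782, 0.0321]
eef_rot: [-179.9, -0.1, -172.6]
contact_force: [0.4, 1.0, 0.7]
gripper_width: 0.0401
gripper_force: 0.0
time_s: 4.23
tcp_pos: [0.5318, 0.2784, 0.0323]
eef_rot: [-180.0, 0.0, -172.6]
contact_force: [1.6, -5.4, 3.3]
gripper_width: 0.0056
gripper_force: 2.3
[0.53184614 0.27835432 0.03225303] [-1.79985980e+02  2.27234418e-02 -1.72575165e+02] [ 1.58231016 -5.4326509   3.32399368] 0.005569510438077495
[0.56890491 0.0656229 ] (array([-9.300e-03, -2.157e-01,  1.000e-04]), array([-0.02,  0.02, -5.78]))
```

```bash
python3 drive.py '[[0,0,0,0,0,0],[0,0,0,0,0,0],[0,-0.008,0,0,0,0],[-0.001,-0.024,0,0,0,-0.5],[-0.002,-0.044,0,0,0,-1],[-0.003,-0.064,0,0,0,-1.6],[-0.004,-0.084,0,0,0,-2.2],[-0.004,-0.104,0,0,0,-2.7],[-0.005,-0.124,0,0,0,-3.3],[-0.006,-0.144,0,0,0,-3.9],[-0.007,-0.164,0,0,0,-4.5],[-0.008,-0.182,0,0,0,-5]]' 0.0 40
python3 drive.py '[[0,-0.014,0,0,0,-0.3],[-0.001,-0.024,0,0,0,-0.6],[-0.0013,-0.032,0,0,0,-0.8],[-0.0013,-0.0337,0,0,0,-0.8],[-0.0013,-0.0337,0,0,0,-0.8],[-0.0013,-0.0337,0,0,0,-0.8]]'
python3 - <<'E'
from h import *
from plant import r
for n in("scene","side","wrist"):
    c=r.capture(n);np.savez(f"pics/{n}4.npz",**c);W=cloud(c)
    cv2.imwrite(f"pics/{n}4.png",c["frame"][:,:,::-1])
c=load("pics/scene4.npz");t1=top(c,.45,.68,0,.22,1500);t2=top(load("pics/side4.npz"),.45,.68,0,.22,1500)
cv2.imwrite("pics/top4.png",np.hstack([t1,t2])[:,:,::-1])
E
```

```text
time_s: 5.23
tcp_pos: [0.5641, 0.0993, 0.0322]
eef_rot: [179.9, 0.1, -167.5]
contact_force: [0.1, 4.5, 3.4]
gripper_width: 0.005
gripper_force: 40.0
time_s: 5.73
tcp_pos: [0.5727, 0.0665, 0.0322]
eef_rot: [-180.0, 0.1, -166.8]
contact_force: [2.5, -2.5, 5.6]
gripper_width: 0.0046
gripper_force: 40.0
```

View pics/top4.png

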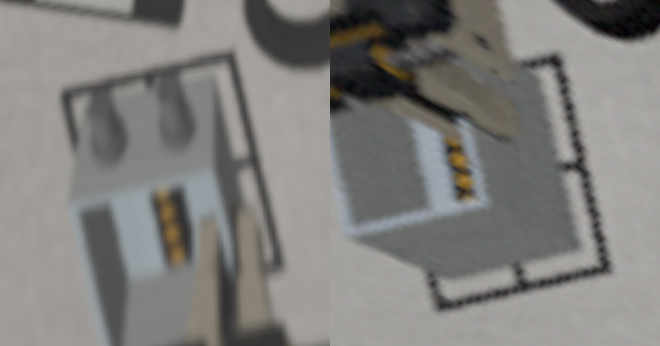

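The housing sits nearly square in the mark. By the side view it looks about 2–3 mm too far along +x. I'll measure its walls against the mark within each camera's own frame.

```bash
cat >> h.py <<'E'
def walls(c,m,yaw):
    W=cloud(c).reshape(-1,3);a=np.deg2rad(yaw);d=W[:,:2]-m;x=d[:,0]*np.cos(a)+d[:,1]*np.sin(a);y=-d[:,0]*np.sin(a)+d[:,1]*np.cos(a);z=W[:,2]
    k=(z>.008)&(z<.046)
    for nm,s,t,sg,L in(("-x",x,y,-1,.06),("+x",x,y,1,.06),("-y",y,x,-1,.045),("+y",y,x,1,.045)):
        q=k&(abs(s-sg*L)<.008)&(abs(t)<(.035 if L==.06 else .05))
        if q.sum()>60:
            f=np.polyfit(t[q],s[q],1)
            for _ in range(3):
                e=abs(s[q]-np.polyval(f,t[q]));w=e<.0025;f=np.polyfit(t[q][w],s[q][w],1)
            print(nm,q.sum(),w.sum(),"offset mm",round(1000*(f[1]-sg*L),2),"slope deg",round(np.rad2deg(f[0]),2))
E
python3 - <<'E'
from h import *
for n,m in(("scene",(.5598,.1055)),("side",(.5586,.1084))): print(n);walls(load(f"pics/{n}4.npz"),m,13.18)
E
```

```text
scene
+x 314 300 offset mm 3.69 slope deg 0.24
-y 83 70 offset mm 0.05 slope deg 0.59
+y 174 174 offset mm -4.6 slope deg 0.15
side
-x 221 217 offset mm 2.31 slope deg 0.29
-y 278 249 offset mm 1.13 slope deg 0.06
+y 259 232 offset mm -3.96 slope deg -0.14
```

```bash
python3 drive.py '[[0.001,-0.0003,0,0,0,0],[0.003,-0.0006,0,0,0,0],[0.003,-0.0006,0,0,0,0],[0.003,-0.0006,0,0,0,0]]'
python3 drive.py '[[0,0,0,0,0,0],[0,0,0,0,0,0],[0,0,0,0,0,0],[0,0,-0.03,0,0,0],[0,0,-0.07,0,0,0],[0,-0.03,-0.11,0,0,0],[0,-0.07,-0.13,0,0,0],[0,-0.11,-0.15,0,0,0],[0,-0.15,-0.17,0,0,0],[0,-0.19,-0.19,0,0,0],[0,-0.22,-0.2,0,0,0],[0,-0.22,-0.2,0,0,0]]' 0.03
python3 - <<'E'
from h import *
from plant import r
for n in("scene","side","wrist"):
    c=r.capture(n);np.savez(f"pics/{n}5.npz",**c)
for n,m in(("scene",(.5598,.1055)),("side",(.5586,.1084))): print(n);walls(load(f"pics/{n}5.npz"),m,13.18)
s=r.get_state();print(s["tcp_pos"],s["eef_rot"],s["joints"])
E
```

```text
time_s: 6.22
tcp_pos: [0.5702, 0.0659, 0.0322]
eef_rot: [180.0, 0.2, -166.8]
contact_force: [5.6, 0.5, 3.8]
gripper_width: 0.0045
gripper_force: 40.0
time_s: 7.22
tcp_pos: [0.6198, -0.1535, 0.2336]
eef_rot: [-179.9, 0.1, -166.9]
contact_force: [0.8, 0.4, 0.6]
gripper_width: 0.03
gripper_force: 0.0
scene
-x 346 344 offset mm 6.25 slope deg 0.31
+x 328 299 offset mm 1.47 slope deg -0.22
-y 132 132 offset mm 0.5 slope deg -0.29
+y 168 168 offset mm -4.53 slope deg -0.31
side
-x 210 205 offset mm -0.0 slope deg 0.15
+x 140 134 offset mm -5.11 slope deg 0.78
-y 373 341 offset mm 0.95 slope deg -0.12
+y 304 271 offset mm -3.88 slope deg -0.41
[ 0.61825943 -0.14963926  0.23055993] [ 1.79940158e+02 -9.84534171e-02 -1.66920695e+02] [ 3.91603301e+00  1.68539337e+01 -4.10301590e+00 -4.64405169e-02
 -6.91497834e+01 -8.08202097e+01]
```

The housing is now centred to within about 1 mm and 0.3°. On to the spacer, the gauge and the spacer's ends.

Run:
```python
from h import *
A=[]
for n in("scene5","side5","wrist5"):
    c=load(f"pics/{n}.npz");T=np.linalg.inv(c["cam_to_world"])
    for p in([.515,-.35,.03],[.645,-.265,.01]):
        q=T[:3,:3]@p+T[:3,3];print(n,p,q[0]/q[2]*c["fx"]+c["cx"],q[1]/q[2]*c["fy"]+c["cy"])
c=load("pics/w1.npz");W=cloud(c)
m=(W[...,2]>.03)&(W[...,2]<.06)&(abs(W[...,0]-.51)<.07)&(abs(W[...,1]+.35)<.07)
p=W[m];print("wrist1 spacer",np.median(p[:,2]),cv2.minAreaRect((p[:,:2]*1000).astype(np.float32)))
for n in("scene0","scene5"):
    W2=cloud(load(f"pics/{n}.npz"));m=(W2[...,2]>.038)&(W2[...,2]<.06)&(abs(W2[...,0]-.51)<.07)&(abs(W2[...,1]+.35)<.07)
    p=W2[m];print(n,np.median(p[:,2]),cv2.minAreaRect((p[:,:2]*1000).astype(np.float32)))
im=np.vstack([np.hstack([load(f"pics/{n}.npz")["frame"] for n in("side5","wrist5")]),])
cv2.imwrite("pics/sw5.png",cv2.resize(im,(800,300))[:,:,::-1])
```

```text
scene5 [0.515, -0.35, 0.03] 135.39131171201018 172.48113803710805
scene5 [0.645, -0.265, 0.01] 147.98058460106267 214.02233799842548
side5 [0.515, -0.35, 0.03] 315.56164269089834 305.0264315454816
side5 [0.645, -0.265, 0.01] 337.40081915857644 259.6457960706765
wrist5 [0.515, -0.35, 0.03] 82.89678023835 22.131000857449095
wrist5 [0.645, -0.265, 0.01] 154.49903118385868 165.44574130754557
wrist1 spacer 0.047676593721042465 ((503.2612609863281, -354.4914245605469), (44.58744812011719, 70.13665771484375), 3.1201982498168945)
scene0 0.045058031027141066 ((508.0024719238281, -354.19024658203125), (46.695770263671875, 72.00675964355469), 0.967975378036499)
scene5 0.045077462975860405 ((508.3213806152344, -354.3864440917969), (47.41926956176758, 71.76972198486328), 1.9903608560562134)
```

View pics/sw5.png

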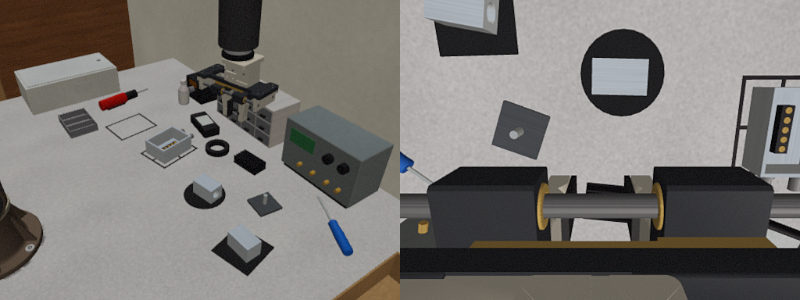

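The side view shows the square-mat spacer's -y end at (240,248) looking plain. In the wrist view, its +y end at (490,15) seems to have the hole. I'll zoom in and check with depth before trusting it.

Run:
```python
from h import *
c=load("pics/side5.npz");w=load("pics/wrist5.npz")
a=cv2.resize(c["frame"][275:345,265:365],(400,280),interpolation=cv2.INTER_CUBIC);b=cv2.resize(w["frame"][0:70,30:130],(400,280),interpolation=cv2.INTER_CUBIC)
cv2.imwrite("pics/ends.png",np.hstack([a,b])[:,:,::-1])
p=np.array([.5033,-.3545]);yaw=np.deg2rad(93.1)
for n,C in(("side",c),("wrist",w)):
    W=cloud(C).reshape(-1,3);d=W[:,:2]-p;l=d[:,0]*np.cos(yaw)+d[:,1]*np.sin(yaw);t=-d[:,0]*np.sin(yaw)+d[:,1]*np.cos(yaw);z=W[:,2]
    for sg in(-1,1):
        k=(abs(t)<.01)&(z>.015)&(z<.036)&(l*sg>-.01)&(l*sg<.05);print(n,sg,k.sum(),np.round(np.percentile(l[k],[5,25,50,75,95])*1000,1) if k.any() else "")
# gauge pin & spacer from wrist5/side5
W=cloud(w);m=(W[...,2]>.03)&(W[...,2]<.046)&(abs(W[...,0]-.645)<.05)&(abs(W[...,1]+.265)<.05);print("pin",W[m].mean(0),m.sum())
W=cloud(c)
m=(W[...,2]>.042)&(W[...,2]<.06)&(abs(W[...,0]-.51)<.07)&(abs(W[...,1]+.35)<.07)
q=W[m];print("side top",np.median(q[:,2]),cv2.minAreaRect((q[:,:2]*1000).astype(np.float32)),m.sum())
```

```text
side -1 56 [-33.9 -33.2 -32.5 -32.1 -31.8]
side 1 0 
wrist -1 0 
wrist 1 125 [26.2 28.3 30.8 33.  34.8]
pin [ 0.64650042 -0.26498983  0.03740928] 121
side top 0.04771099925772637 ((503.5351257324219, -352.1962890625), (46.35973358154297, 73.77229309082031), 3.1644341945648193) 796
```

View pics/ends.png

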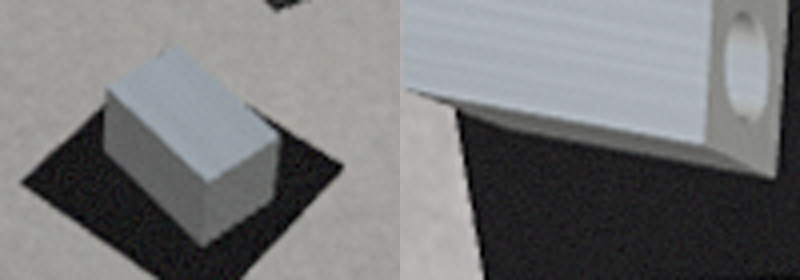

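The hole in the +y end is plain to see, and the -y end is flat and solid in both image and depth. The gauge isn't needed. Now the pick.

Run:
```python
from h import *
from plant import r
s=r.get_state()
print(move([.5035,-.353,.12],[180,0,-86.85],s))
```

```text
(array([ 0.1576, -0.1722,  0.1107]), array([ 1.200e-01, -4.000e-02, -8.007e+01]))
```

```bash
python3 drive.py '[[0.014,-0.016,0.01,0,0,-7],[0.028,-0.031,0.02,0,0,-14],[0.043,-0.047,0.03,0,0,-21],[0.057,-0.063,0.04,0,0,-28],[0.071,-0.078,0.05,0,0,-35],[0.086,-0.094,0.06,0,0,-42],[0.1,-0.11,0.07,0,0,-49],[0.114,-0.125,0.08,0,0,-56],[0.129,-0.141,0.09,0,0,-63],[0.143,-0.157,0.1,0,0,-70],[0.1576,-0.1722,0.11,0,0,-77],[0.1576,-0.1722,0.11,0,0,-80]]' 0.085
python3 drive.py '[[0,0,0,0,0,0],[0,0,0,0,0,0]]'
python3 - <<'E'
from h import *
from plant import r
s=r.get_state();print(s["gripper_width"],s["joints"])
print(move([.5035,-.353,.0112],[180,0,-86.85],s))
c=r.capture("scene");W=cloud(c);np.savez("pics/scene6.npz",**c)
c=r.capture("wrist");W=cloud(c);m=(W[...,2]>.04)&(W[...,2]<.055)&(abs(W[...,0]-.51)<.07)&(abs(W[...,1]+.35)<.07)
p=W[m];print(m.sum(),np.median(p[:,2]),cv2.minAreaRect((p[:,:2]*1000).astype(np.float32)),p.min(0),p.max(0))
E
```

```text
time_s: 8.37
tcp_pos: [0.5015, -0.3523, 0.1181]
eef_rot: [179.7, 0.2, -86.5]
contact_force: [-0.3, 1.0, -1.0]
gripper_width: 0.0847
gripper_force: 0.0
time_s: 8.53
tcp_pos: [0.5047, -0.3514, 0.1208]
eef_rot: [179.9, 0.0, -86.9]
contact_force: [0.9, -0.6, -0.0]
gripper_width: 0.0851
gripper_force: 0.0
0.08511627835603182 [-1.66829547e+01  1.99182913e+01 -1.50195540e+01 -1.93961093e-02
 -5.51575938e+01  1.98272184e+01]
(array([0.0016, 0.0011, 0.1096]), array([ 0.08,  0.05, -0.02]))
5877 0.0479676547618951 ((503.7987060546875, -354.91241455078125), (44.0648307800293, 70.76390838623047), 3.2232885360717773) [ 0.48000672 -0.39135436  0.04108113] [ 0.52765928 -0.31847076  0.05012788]
```

```bash
python3 drive.py '[[0.001,0,0.03,0,0,0],[0.002,0,0.065,0,0,0],[0.002,0,0.095,0,0,0],[0.002,0,0.1093,0,0,0],[0.002,0,0.1093,0,0,0],[0.002,0,0.1093,0,0,0]]'
python3 drive.py '[[0,0,0,0,0,0],[0,0,0,0,0,0],[0,0,0,0,0,0],[0,0,0,0,0,0],[0,0,0,0,0,0],[0,0,0,0,0,0],[0,0,0,0,0,0],[0,0,0,0,0,0]]' 0.03 45
python3 drive.py '[[0,0,-0.01,0,0,0],[0,0,-0.03,0,0,0],[0,0,-0.06,0,0,0],[0,0,-0.09,0,0,0],[0,0,-0.12,0,0,0],[0,0,-0.16,0,0,0],[0,0,-0.2,0,0,0],[0,0,-0.24,0,0,0],[0,0,-0.28,0,0,0],[0,0,-0.3,0,0,0],[0,0,-0.3,0,0,0]]'
```

```text
time_s: 9.13
tcp_pos: [0.5053, -0.3539, 0.012]
eef_rot: [179.9, 0.0, -86.8]
contact_force: [-0.7, -0.1, 0.6]
gripper_width: 0.0852
gripper_force: 0.0
time_s: 9.8
tcp_pos: [0.5049, -0.3546, 0.0125]
eef_rot: [180.0, 0.0, -86.8]
contact_force: [-1.8, 0.1, 3.6]
gripper_width: 0.0436
gripper_force: 45.0
time_s: 10.72
tcp_pos: [0.5066, -0.3556, 0.319]
eef_rot: [-179.5, -0.3, -86.8]
contact_force: [0.3, 0.2, -2.3]
gripper_width: 0.0438
gripper_force: 45.0
```

```bash
python3 drive.py '[[-0.02,0,0,0,-6,0],[-0.04,0,0,0,-12,0],[-0.06,0,0,0,-18,0],[-0.08,0,0,0,-24,0],[-0.1,0,0,0,-30,0],[-0.12,0,0,0,-36,0],[-0.14,0,0,0,-42,0],[-0.16,0,0,0,-48,0],[-0.18,0,0,0,-54,0],[-0.2,0,0,0,-60,0],[-0.22,0,0,0,-66,0],[-0.24,0,0,0,-72,0]]'
python3 - <<'E'
from h import *
from plant import r
s=r.get_state();print(np.round(s["joints"],1),s["gripper_width"])
t=np.array([.559,.107+.0188,.30])
B=(R.from_euler('x',90,degrees=True)*R.from_euler('xyz',[180,0,-90],degrees=True)).as_euler('xyz',degrees=True);print(B,move(t,B,s))
E
```

```text
time_s: 11.72
tcp_pos: [0.4917, -0.1147, 0.312]
eef_rot: [179.9, 72.3, -86.9]
contact_force: [0.7, 0.3, -3.9]
gripper_width: 0.044
gripper_force: 45.0
[ -34.5   29.6   12.1  -58.3 -117.6   31.5] 0.04398220012245677
[-90.  90.   0.] (array([-0.0607, -0.0803,  0.2289]), array([  3.1 , -17.74,   0.46]))<sys>:0: UserWarning: Gimbal lock detected. Setting third angle to zero since it is not possible to uniquely determine all angles.
```

```bash
python3 drive.py '[[-0.006,-0.008,0.023,0.3,-2,0],[-0.012,-0.016,0.046,0.7,-4,0],[-0.018,-0.024,0.069,1,-6,0.1],[-0.024,-0.032,0.092,1.4,-8,0.2],[-0.03,-0.04,0.115,1.7,-10,0.3],[-0.037,-0.048,0.138,2,-12,0.3],[-0.043,-0.056,0.161,2.4,-14,0.4],[-0.049,-0.064,0.184,2.8,-16,0.4],[-0.055,-0.072,0.207,3.1,-17.7,0.4],[-0.06,-0.08,0.2289,3.1,-17.7,0.4],[-0.06,-0.08,0.2289,3.1,-17.7,0.4],[-0.06,-0.08,0.2289,3.1,-17.7,0.4]]'
python3 - <<'E'
from h import *
from plant import r
s=r.get_state();print(np.round(s["joints"],1),s["gripper_width"])
A=R.from_euler('xyz',s["eef_rot"],degrees=True).as_matrix();print(np.round(A,3))
for n in("scene","side"): c=r.capture(n);np.savez(f"pics/{n}7.npz",**c)
g=s["tcp_pos"]-A[:,2]*.0188;print("grasp pt",g)
for n in("scene","side"):
    W=cloud(load(f"pics/{n}7.npz")).reshape(-1,3);k=np.linalg.norm(W-g,axis=1)<.075;k&=abs(W[:,2]-g[2])<.06
    # top end face
    for nm,z0 in(("top",g[2]+.03),):
        q=k&(W[:,2]>z0)&(W[:,1]>g[1]-.03);P=W[q];h=np.percentile(P[:,2],98) if q.any() else 0
        print(n,q.sum(),np.percentile(P,[2,50,98],axis=0).round(4).tolist() if q.any() else "")
E
```

```text
time_s: 12.72
tcp_pos: [0.5578, 0.1265, 0.2975]
eef_rot: [173.8, 89.7, -96.0]
contact_force: [0.1, -1.1, -2.9]
gripper_width: 0.0438
gripper_force: 45.0
[ -20.6   32.3   -0.2  -78.2 -107.2   34.3] 0.04378292295149549
[[-0.001 -1.    -0.003]
 [-0.006 -0.003  1.   ]
 [-1.     0.001 -0.005]]
grasp pt [0.55786972 0.10766896 0.29762676]
scene 217 [[0.5391, 0.092, 0.328], [0.5678, 0.1127, 0.3309], [0.5838, 0.1349, 0.3317]]
side 218 [[0.5351, 0.0907, 0.3279], [0.5566, 0.1102, 0.3336], [0.5793, 0.1365, 0.3356]]
```

```bash
python3 drive.py '[[0.02,-0.0005,-0.001,0,0,0],[0.045,-0.0005,-0.003,0,0,0],[0.07,-0.0005,-0.005,0,0,0],[0.09,-0.0005,-0.006,0,0,0],[0.108,-0.0005,-0.006,0,0,0],[0.118,-0.0005,-0.006,0,0,0],[0.1225,-0.0005,-0.006,0,0,0],[0.1225,-0.0005,-0.006,0,0,0],[0.1225,-0.0005,-0.006,0,0,0],[0.1225,-0.0005,-0.006,0,0,0]]'
python3 - <<'E'
from h import *
from plant import r
s=r.get_state();A=R.from_euler('xyz',s["eef_rot"],degrees=True).as_matrix();print(np.round(A,3).tolist(),s["contact_force"],s["moment"],abs(s["qd"]).max())
g=s["tcp_pos"]-A[:,2]*.0188;print("grasp pt",g);im=[]
for n,m in(("scene",(.5598,.1055)),("side",(.5586,.1084))):
    c=r.capture(n);W=cloud(c).reshape(-1,3);q=(np.linalg.norm(W[:,:2]-g[:2],axis=1)<.05)&(W[:,2]>g[2]+.03)&(W[:,2]<g[2]+.04)
    print(n,np.percentile(W[q],[2,50,98],axis=0).round(4).tolist());walls(c,m,13.18);im.append(c["frame"])
    P=W[q];P=P[P[:,2]>np.median(P[:,2])-.003];f=np.linalg.lstsq(np.c_[P[:,:2],np.ones(len(P))],P[:,2],rcond=None)[0];print("tilt",np.rad2deg(f[:2]))
cv2.imwrite("pics/end.png",cv2.resize(np.hstack(im),(800,300))[:,:,::-1])
E
```

```text
time_s: 13.65
tcp_pos: [0.5594, 0.1185, 0.1772]
eef_rot: [-147.0, 89.6, -56.9]
contact_force: [0.5, 0.2, -3.6]
gripper_width: 0.0438
gripper_force: 45.0
[[0.004, -1.0, -0.002], [-0.006, -0.002, 1.0], [-1.0, -0.004, -0.006]] [ 0.48167513  0.24541087 -3.57113485] [-4.64011632e+00  1.29796708e-01  2.25382088e-03] 0.4704175867584775
grasp pt [0.55942764 0.09971807 0.1773563 ]
scene [[0.5413, 0.0845, 0.2078], [0.5678, 0.1057, 0.2106], [0.5852, 0.1269, 0.2117]]
-x 353 348 offset mm 6.25 slope deg 0.44
+x 331 304 offset mm 1.35 slope deg 0.59
-y 130 130 offset mm 0.54 slope deg -0.29
+y 171 171 offset mm -4.54 slope deg -0.12
tilt [-0.67631436 -0.28399462]
side [[0.5368, 0.0846, 0.2076], [0.5576, 0.1038, 0.2132], [0.579, 0.1295, 0.2159]]
-x 212 203 offset mm -0.04 slope deg 0.57
+x 133 127 offset mm -5.22 slope deg 1.22
-y 354 329 offset mm 1.04 slope deg -0.38
+y 291 254 offset mm -4.13 slope deg -0.34
tilt [0.73406594 0.208129  ]
```

View pics/end.png

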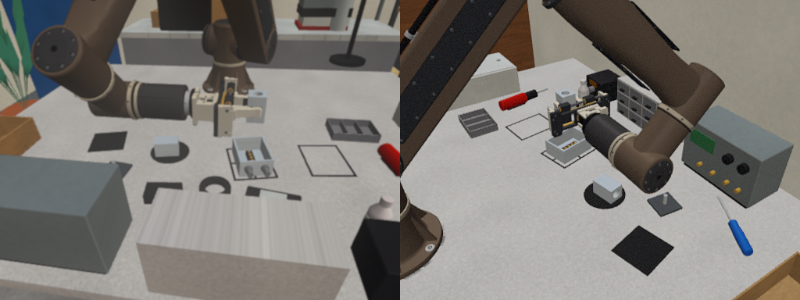

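The final views show the spacer upright in the fingers above the housing, at (258,100) in the scene half. The housing is in the cross mark and everything else is undisturbed. I'll let the arm settle and hand in.

```bash
python3 drive.py '[[0.001,0,0.001,0,0,0],[0.001,0,0.001,0,0,0],[0.001,0,0.001,0,0,0],[0.001,0,0.001,0,0,0],[0.001,0,0.001,0,0,0],[0.001,0,0.001,0,0,0]]'
python3 -c "
from plant import r
print(r.close_job())"
```

```text
time_s: 14.25
tcp_pos: [0.5591, 0.1198, 0.1751]
eef_rot: [-161.9, 89.7, -71.8]
contact_force: [0.4, -0.1, -3.5]
gripper_width: 0.0442
gripper_force: 45.0
the job is handed in; nothing more can be done
None
```

I handed the job in at about 14 s: the housing is centred (within about 1 mm) and square in the cross mark, and the spacer from the square mat is held still, hole up, about 9 cm above it. I saw the hole on camera, so I didn't use the gauge.

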